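Clamp a tube rack in the cap press until its force tab pops out

ROBOT

A 6-joint arm with a two-finger parallel gripper is mounted at the origin on a cart in front of the work surface, level with it; the furniture and walls round the work are solid. World frame = base frame: x ahead of the robot, y to its left, z up, the work surface at z = 0. Lengths are in mm, angles in rad, forces in N, time in s.
With the tool pointing down it reaches from about 350 to 775 mm from the base axis. Payload 7.3 kg.
Tool frame: the origin (TCP) lies on the centre line of the jaws, within the pads' length; the fingertips stand 11 mm ahead of it and the grasp point (between the pads) lies 8 mm behind it; z points along the fingers, y is the line along which they close (so a half turn about z gives the same grasp; the last joint's range is limited). The gripper opens to 92 mm and grips with 3 to 60 N. Pads are 19 mm wide; open, the fingers measure 130 mm over their backs; the gripper's body (75 mm by 190 mm) begins 47 mm behind the grasp point.
Start: joints at [1.192, 0.342, 1.524, -0, 1.275, -0.146], TCP at [121.102, 510.86, 237.741] pointing down, gripper open.
Joint ranges: [-2.53, 2.53], [-0.77, 2.02], [0.04, 2.7], [-1, 4.14], [0.28, 2.66], [-3.11, 3.11]. Speed limits (rad/s): [2.57, 2.57, 3.14, 3.14, 3.14, 3.14].

INTERFACE

Orientations are given as [roll, pitch, yaw] about the fixed x, y, z axes, in that order (R = Rz(yaw) Ry(pitch) Rx(roll)).
In Python, from rig import read_state, read_camera, sign_off gives the robot as it stands. The module is installed in compiled form; this text tells all that it offers.
- The arm moves only by the tool arm_command, never from a script. Its argument "moves" is a list of rows, each a list of 2 entries, a list of its own where there are three numbers: the shift along the world's x, y, z in units of 60 mm (1.0 is 60 mm), then the turn, a rotation vector about the world's x, y, z in units of 10 degrees (1.0 is 10 degrees). In form: [[[dx, dy, dz], [ax, ay, az]], ...]. A call has 1 to 5 rows; each row shifts and turns the commanded pose from where the row before left it; what a row does not reach is not made up. A row lasts 1/8 s, in which the tool goes at most 62.5 mm and 10.7 degrees, less where a joint would pass 70% of its speed; a pose out of reach is approached as far as the arm can. A call is refused whole if a number of a shift passes 1 or a number of a turn 1, either way. A call with a gripper value outside its range is refused whole. "jaw" is the closure, from 0 (fully open) to 1 (shut), set as the call begins (left out, the last holds). The fingers move at their own pace and stop on an object; the grip force is fixed at half the most. Time passes only in rows, so rows that do not move let the fingers close. It gives the time, the measured TCP pose, the force, the opening and the grip force at its end, in the units of the state.
- read_state(): the state, without advancing time (a new reading comes with each control period).
- read_camera(name): name is "scene" or "top"; returns a dict with "image" (480x640x3 uint8, blue, green, red), "camera_matrix" (3x3 intrinsics, pixels), "rvec" (rotation vector, rad) and "tvec" (3), from world to camera coordinates, as OpenCV has them. Camera axes: x right, y down, z forward; pixel columns grow to the right and rows downward; lengths in mm; the calibration is good to about 2 mm. A picture is of the moment at which its call begins. There is no depth.
- sign_off(): hands the job in; it is judged then, once.
The state is a dict: "t": time; "joint_pos": joint angles; "dq": joint speeds; "joint_torque": joint torques, N m; "tcp_pos": TCP position; "tool_rot": TCP orientation; "wrist_force": force on the tool from outside, world axes, zero at the start; "moment": the same for the moment, N m; "finger_gap": opening from 0.0 (shut) to 1.0 (fully open); "grasp_force": force on a finger pad.
Only numpy, scipy, OpenCV 4.12 (cv2) and the standard library are available. Lean on these libraries where they do the work, as an engineer would, in place of code of your own. Each camera call takes 0.05 s, during which the arm holds its last target. There are 200 camera calls.

TASK

Press the caps down on the blue tube rack: push the rack along the bed of the screw press until it is fully home against the end stop under the pressure plate, then wind the hand wheel clockwise until the orange force tab pops out of the front edge of the bridge. Stop winding as soon as the tab has popped out (if its red band shows, the tubes are crushed), leave the rack clamped, and do not push the cartons, the bottle or the tip box about.

Things in the scene. Friction and masses are not known exactly. Their poses are not given: they have to be found in the camera images.
- press_home (a point): Fixed screw press: grey bed, white bridge on four steel columns, 160 x 355 mm, 245 mm high. This point is on the bed's top face, 22 mm above the worktop, straight below the wheel's axis. Its z is up, +y runs along the bed to the loading end, -x is the press's front, which carries the tab. The bed spans y -90 to +265 mm; the end stop, 16 mm high, has its face at y -64.
- guide_mouth (a point): On the bed's top face 103 mm in +y from press_home, midway between the flared ends of the two aluminium guide rails (14 mm high), where they are 144 mm apart; axes as press_home. They narrow to 93 mm at y +52 and run straight from there to the end stop. A skewed rack can jam between them: back off and push off centre, on the side to which its leading end is off, so that this end swings back.
- bridge_front (a point): Middle of the bridge's front edge (the tab's slot), 128 mm above the worktop, 80 mm in -x from press_home; axes as press_home. The bridge is 160 (x) x 118 (y) x 24 mm, its top 140 mm above the worktop; its 16 mm columns stand at x +-65, y +-41 mm from press_home.
- tube_rack: Blue PCR tube rack, a solid block 88 (its x) x 127 (its y) x 24 mm, 0.2 to 0.45 kg; origin at the centre of its underside. Starts loose and a little skewed on the loading end. Home when its -y end touches the end stop: its origin is then at press_home (1 mm). Too wide to grasp: push its +y end. The wheel stands above that end when home, so lean the tool away towards +y by 30 degrees or more.
- wheel (a joint): Black disc hand wheel, 132 mm diameter, on top of the bridge; rad, grows clockwise seen from above, 0 to 10.5, starts at 0 to 3.3. Stays where it is left. A turn lowers the plate 16 mm; it meets the rack near 6.3, and the tab pops about 0.8 to 3 rad later, at a set force that differs each time. Pushing the grip round takes about 4 N, rising to about 7 N.
- press_axis (a point): On the wheel's vertical axis at the height of its flat top face, 178 mm above the worktop, fixed to the press; axes as press_home. Wheel and grip rise by up to 9 mm as the plate bears. The wheel's hub, 40 mm diameter, stands 12 mm above that face.
- wheel_grip (a point): Black upright grip on the wheel, 23 mm diameter, 52 mm high, 52 mm off the wheel's axis. This point is on the grip's axis, 26 mm above the wheel's flat face and 26 mm below the grip's top; it goes round with the wheel.
- tab (a joint): Force tab, 46 x 9 mm, black face and orange body, in the black slot at bridge_front; m, 0 = in, nearly flush. At the set force it snaps out by about 0.011 and stays out: orange shows. If the wheel is then wound on by about 1/10 turn it snaps on to 0.018 and its red band shows: over-tightened, failed. It cannot be pulled out by hand.
- plate: Pressure plate, 80 x 118 x 14 mm, black rubber underside, hanging on the spindle under the bridge; origin at the centre of its underside, 38 mm above the bed (16 mm above the rack) at wheel = 0.
- carton_low: Teal carton 98 x 113 x 60 mm, origin under its centre; bystander.
- carton_top: Teal carton 86 x 84 x 76 mm standing on the other; origin under its centre; bystander.
- bottle: Square clear media bottle with white cap, 50 x 50 x 97 mm, origin under its centre; bystander.
- tip_box: White box with blue tip tray, 87 x 122 x 61 mm, origin under its centre; bystander.

How it is judged (in metres and radians):
On the way, in this order (a step that is already met when the one before it is completed fails the run):
1. the rack is home against the end stop, the plate not yet bearing on it (y of tube_rack in the frame of press_home between -0.005 and 0.005 m and x of tube_rack in the frame of press_home between -0.005 and 0.005 m and z of tube_rack in the frame of press_home below 0.004 m and angle between tube_rack's own z axis and vertical below 0.05 rad and contact force between plate and tube_rack below 1 N), for 0.2 s.
2. the plate bears on the rack and the orange tab has popped out (y of tube_rack in the frame of press_home between -0.005 and 0.005 m and x of tube_rack in the frame of press_home between -0.005 and 0.005 m and z of tube_rack in the frame of press_home below 0.004 m and angle between tube_rack's own z axis and vertical below 0.05 rad and contact force between plate and tube_rack above 15 N and value of joint tab above 0.008 m), for 0.2 s.
At the end, for the whole second after the job is handed in: The rack lies flat on the bed within 5 mm of home against the end stop, the plate bears on it with more than 15 N, the tab is out at its orange step (8 to 14.5 mm) and the wheel is still (all of step 2 and value of joint tab below 0.0145 m and velocity of joint wheel between -0.1 and 0.1 rad/s); the robot touches nothing.
It fails at once if the tab's red band shows: over-tightened (value of joint tab above 0.0145 m).
It fails at once if a carton, the bottle or the tip box is pushed away or knocked over (distance of any of carton_low, carton_top, bottle, tip_box from where it was at the start of the episode above 0.03 m or angle between any of carton_low, carton_top, bottle, tip_box's own z axis and vertical above 0.5 rad).
It also fails if it takes over 61 s, if anything falls off the work surface, if the arm or the gripper's body presses on something with over 40 N, if the wrist force passes 120 N, or if a joint passes its speed limit or range.

## Working session

There is one attempt and no reset: what is moved stays moved. The work goes in short steps, Python scripts to look and compute and a tool call to move; the robot and the scene stay as the last step left them, time stands still between calls to the robot, and variables do not carry over. Pictures are saved under pics/ and viewed, at most 10 in all, crops included, and the job is handed in when it is done.

Besides the shell and the picture viewer there is one more tool, called after "Emit:" by a JSON object that holds its "op" and its "data". arm_command: Moves the arm, as the interface text tells. Its arguments: {"type":"object","properties":{"moves":{"type":"array","items":{"type":"array"}},"jaw":{"type":"number"}},"required":["moves"]}

```bash
mkdir -p pics
cat > h.py <<'E'
import numpy as np, cv2
from rig import read_state, read_camera, sign_off
def ray(c,uv,z):
    R,_=cv2.Rodrigues(np.array(c["rvec"],float)); t=np.array(c["tvec"],float).ravel()
    o=-R.T@t; d=R.T@np.linalg.inv(np.array(c["camera_matrix"]))@np.array([uv[0],uv[1],1.])
    return o+d*(z-o[2])/d[2]
def proj(c,p):
    return cv2.projectPoints(np.array(p,float).reshape(-1,3),np.array(c["rvec"],float),np.array(c["tvec"],float),np.array(c["camera_matrix"],float),None)[0].reshape(-1,2)
E
python3 - <<'E'
from h import *
for n in("scene","top"):
    c=read_camera(n); cv2.imwrite(f"pics/{n}0.png",c["image"])
    R,_=cv2.Rodrigues(np.array(c["rvec"],float)); print(n,(-R.T@np.array(c["tvec"]).ravel()).round(), R[2].round(2))
print(read_state())
E
```

```text
scene [-146. -830. 1227.] [ 0.48  0.48 -0.73]
top [ 306. -124. 1382.] [ 0.19  0.01 -0.98]
{'t': 0.1, 'joint_pos': array([ 1.19198427e+00,  3.42660196e-01,  1.52491377e+00,  1.59716636e-05,
        1.27540707e+00, -1.45967383e-01]), 'dq': array([-0.00082839, -0.00072058, -0.00299676, -0.00096172, -0.00338864,
       -0.00123112]), 'joint_torque': array([ 7.71225568e-04, -4.32000017e+01, -2.44692868e+01,  7.18236063e-02,
        5.26276231e-02, -3.28504063e-05]), 'tcp_pos': array([120.96948192, 510.51733803, 237.11343744]), 'tool_rot': array([-3.14022125e+00, -2.17051030e-04,  2.90874317e+00]), 'wrist_force': array([ 0.08306445,  0.4220756 , -0.42461817]), 'moment': array([-0.04708767,  0.02273901,  0.02967556]), 'grasp_force': 0.0, 'finger_gap': 0.9943490314861299}
```

View pics/scene0.png

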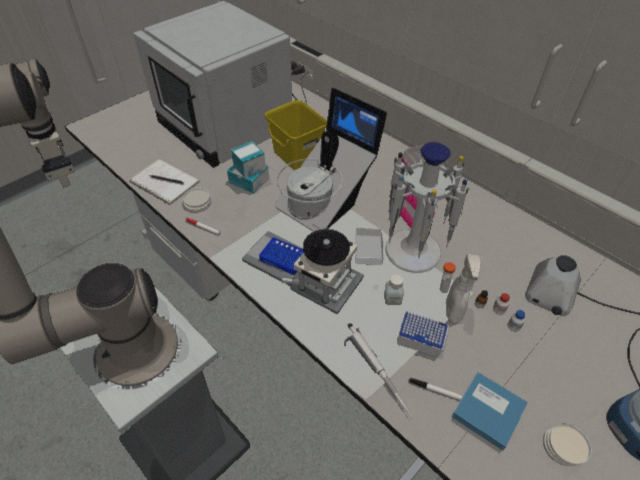

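View pics/top0.png

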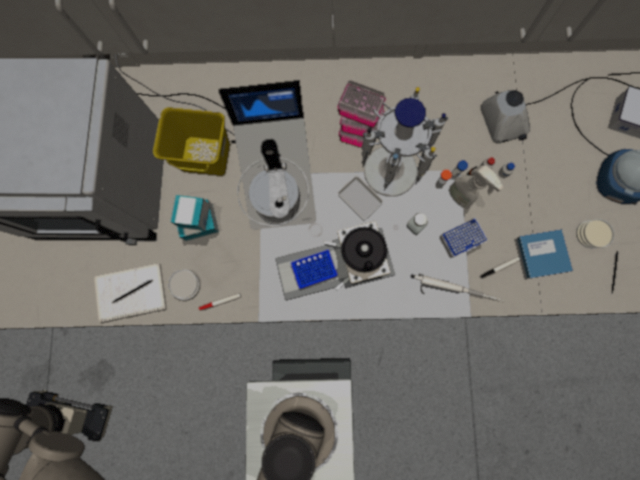

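The scene shows the press at about (325,265), with the blue rack at (283,255) on its loading end. In the top view the wheel is at (364,250) and the rack at (315,270), with the bed running left (+y world) to (280,285).

Run:
```python
from h import *
c=read_camera("top"); im=c["image"]; s=read_camera("scene")
hsv=cv2.cvtColor(im,cv2.COLOR_BGR2HSV)
sub=np.zeros(im.shape[:2],np.uint8); sub[235:305,270:345]=1
m=((hsv[...,0]>105)&(hsv[...,0]<130)&(hsv[...,1]>130)).astype(np.uint8)*sub
cs,_=cv2.findContours(m,cv2.RETR_EXTERNAL,cv2.CHAIN_APPROX_NONE); k=max(cs,key=cv2.contourArea)
P=np.array([ray(c,p[0],46)[:2] for p in k],np.float32); r=cv2.minAreaRect(P); print("rack",r,cv2.boxPoints(r).round())
sub[:]=0; sub[215:290,330:400]=1
m=((hsv[...,2]<60)).astype(np.uint8)*sub
m=cv2.morphologyEx(m,cv2.MORPH_OPEN,np.ones((5,5)))
cs,_=cv2.findContours(m,cv2.RETR_EXTERNAL,cv2.CHAIN_APPROX_NONE); k=max(cs,key=cv2.contourArea)
P=np.array([ray(c,p[0],178)[:2] for p in k],np.float32); print("wheel",cv2.minEnclosingCircle(P),cv2.fitEllipse(P))
a=cv2.resize(im[215:310,265:405],None,fx=5,fy=5,interpolation=cv2.INTER_CUBIC)
b=cv2.resize(s["image"][215:320,235:370],None,fx=5,fy=5,interpolation=cv2.INTER_CUBIC)
cv2.imwrite("pics/a.png",a);cv2.imwrite("pics/b.png",b)
```

```text
rack ((488.1086120605469, -56.328941345214844), (86.63558197021484, 124.20510864257812), 17.940935134887695) [[ 428.  -11.]
 [ 466. -129.]
 [ 548. -102.]
 [ 510.   16.]]
wheel ((521.6136474609375, -203.77549743652344), 64.52727508544922) ((521.6965942382812, -203.36959838867188), (122.86417388916016, 125.38224792480469), 24.191375732421875)
```

View pics/a.png

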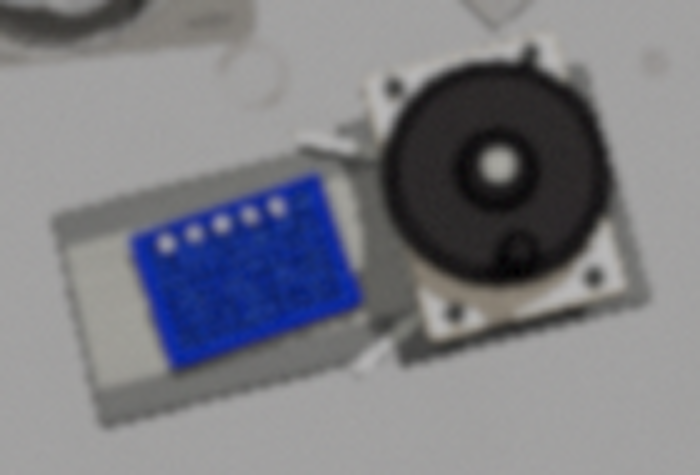

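View pics/b.png

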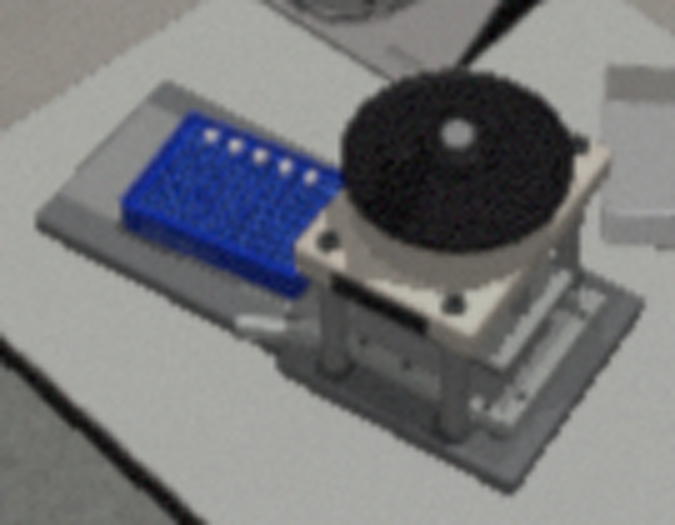

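Crop a: hub at (498,165), grip top near (518,248), bed corners (53,215), (103,428), (650,300). Crop b: tab slot black at (380,300) on bridge front, tab in.

Run:
```python
from h import *
c=read_camera("top"); s=read_camera("scene")
A=lambda u,v:(265+u/5-.4,215+v/5-.4)
f=lambda p,z:ray(c,A(*p),z)[:2]
for n,p,z in [("hub",(498,165),190),("grip",(518,248),230),("LB",(53,215),22),("LF",(103,428),22),("RF",(650,300),22),("brLF",(432,340),140),("brRF",(628,288),140),("brLB",(365,80),140),("mouthB",(300,137),36),("mouthF",(362,370),36)]:
    print(n,f(p,z).round(1))
L=f((53,215),22),f((103,428),22); R=f((650,300),22)
v=L[0]-L[1]; print("ang end",np.degrees(np.arctan2(v[1],v[0])),np.linalg.norm(v)); 
v=L[1]-R; print("ang side",np.degrees(np.arctan2(-v[0],v[1])),np.linalg.norm(v))
v=f((432,340),140)-f((628,288),140);print("bridge",np.degrees(np.arctan2(-v[0],v[1])),np.linalg.norm(v))
# bed edge by mask fitting: gradient along the front edge
g=cv2.cvtColor(c["image"],cv2.COLOR_BGR2GRAY).astype(float)
def edge(p,q,z,n=20,h=6):
    p,q=np.array(A(*p)),np.array(A(*q)); d=(q-p)/np.linalg.norm(q-p); nn=np.array([-d[1],d[0]]); out=[]
    for t in np.linspace(.08,.92,n):
        b=p+(q-p)*t; ss=np.arange(-h,h+.1,.25); pts=b+ss[:,None]*nn
        val=cv2.remap(g.astype(np.float32),pts[:,0].astype(np.float32).reshape(1,-1),pts[:,1].astype(np.float32).reshape(1,-1),cv2.INTER_LINEAR)[0]
        gr=np.abs(np.gradient(cv2.GaussianBlur(val.reshape(1,-1),(0,0),3)[0]));i=gr[4:-4].argmax()+4
        out.append(ray(c,pts[i],z)[:2])
    vx,vy,x,y=cv2.fitLine(np.array(out,np.float32),cv2.DIST_HUBER,0,.5,.01).ravel()
    r=(np.array(out)-[x,y])@[-vy,vx]
    print("line",np.degrees(np.arctan2(vy,vx)),(x.round(1),y.round(1)),r.std().round(2))
edge((53,215),(103,428),22,h=3);edge((103,428),(350,365),22,h=3);edge((53,215),(290,150),22,h=3);edge((432,340),(628,288),140,h=2)
```

```text
hub [ 524.1 -204.2]
grip [ 471.6 -210.4]
LB [530.3  66.5]
LF [395.7  35.5]
RF [ 466.5 -307.2]
brLF [ 433.  -166.2]
brRF [ 459.8 -279.1]
brLB [ 585.7 -132.1]
mouthB [573.5 -91. ]
mouthF [ 426.2 -126. ]
ang end 12.962056352149904 138.14148490381882
ang side 11.677439451239797 349.8961330518841
bridge 13.37178589384812 116.04372768865444
line 13.088473 (np.float32(461.7), np.float32(54.7)) 0.71
line -76.71415 (np.float32(413.1), np.float32(-45.8)) 0.4
line -77.09555 (np.float32(547.9), np.float32(-4.1)) 0.38
line -76.62958 (np.float32(443.4), np.float32(-213.2)) 0.5
```

Emit:
{"op": "arm_command", "data": {"moves": [[[0.45, -0.77, 0], [0, 0, -0.63]], [[0.5, -0.77, 0], [0, 0, -0.63]], [[0.55, -0.77, 0], [0, 0, -0.64]], [[0.55, -0.77, 0], [0, 0, -0.64]], [[0.55, -0.77, 0], [0, 0, -0.64]]], "jaw": 0.5}}

```text
t: 0.92
tcp_pos: [277.9, 278.4, 237.9]
tool_rot: [3.141, 0.0, 2.35]
wrist_force: [0.9, 0.1, -0.1]
finger_gap: 0.521
grasp_force: 0.0
```

Emit:
{"op": "arm_command", "data": {"moves": [[[0.6, -0.75, 0], [0, 0, -0.64]], [[0.6, -0.75, 0], [0, 0, -0.64]], [[0.6, -0.75, 0], [0, 0, -0.64]], [[0.6, -0.75, 0], [0, 0, -0.63]], [[0.6, -0.75, 0], [0, 0, -0.63]]]}}

```text
t: 1.55
tcp_pos: [458.1, 53.1, 237.9]
tool_rot: [3.141, -0.0, 1.795]
wrist_force: [0.5, 1.2, -0.8]
finger_gap: 0.501
grasp_force: 0.0
```

Emit:
{"op": "arm_command", "data": {"moves": [[[0, 0, 0], [-0.78, -0.18, 0]], [[0, 0, 0], [-0.78, -0.18, 0]], [[0, 0, 0], [-0.78, -0.18, 0]], [[0, 0, 0], [-0.78, -0.18, 0]], [[0, 0, 0], [-0.78, -0.18, 0]]]}}

```text
t: 2.17
tcp_pos: [457.3, 55.2, 238.2]
tool_rot: [3.14, 0.703, 1.798]
wrist_force: [0.1, -0.4, -0.5]
finger_gap: 0.503
grasp_force: 0.0
```

Emit:
{"op": "arm_command", "data": {"moves": [[[0.04, 0.01, -0.9], [0, 0, 0]], [[0.04, 0.01, -0.9], [0, 0, 0]], [[0, 0, -0.9], [0, 0, 0]], [[0, 0, -0.55], [0, 0, 0]], [[0, 0, 0], [0, 0, 0]]]}}

```text
t: 2.8
tcp_pos: [460.7, 55.6, 41.0]
tool_rot: [-3.134, 0.699, 1.803]
wrist_force: [0.1, -0.5, 0.9]
finger_gap: 0.499
grasp_force: 0.0
```

Emit:
{"op": "arm_command", "data": {"moves": [[[0.09, -0.39, 0], [0, 0, 0]], [[0.07, -0.29, 0], [0, 0, 0]], [[0.05, -0.2, 0], [0, 0, 0]], [[0.05, -0.2, 0], [0, 0, 0]], [[0.05, -0.2, 0], [0, 0, 0]]]}}

```text
t: 3.42
tcp_pos: [483.0, -17.0, 47.1]
tool_rot: [-3.134, 0.692, 1.799]
wrist_force: [-0.7, 2.3, 0.8]
finger_gap: 0.497
grasp_force: 0.7
```

```bash
cat >> h.py <<'E'
H=np.array([523.,-203.8]); Y=np.radians(13.15); RP=np.array([[np.cos(Y),np.sin(Y)],[-np.sin(Y),np.cos(Y)]])
def toP(p): return RP@(np.array(p)[:2]-H)
E
python3 - <<'E'
from h import *
c=read_camera("top"); s=read_state(); print(s["t"],s["tcp_pos"].round(1),toP(s["tcp_pos"]).round(1),s["wrist_force"].round(1))
im=c["image"];cv2.imwrite("pics/p1.png",cv2.resize(im[205:310,255:405],None,fx=5,fy=5,interpolation=cv2.INTER_CUBIC))
E
```

```text
3.475 [483.6 -18.   47.5] [  3.9 189.9] [ 0.8 -1.5  0.9]
```

View pics/p1.png

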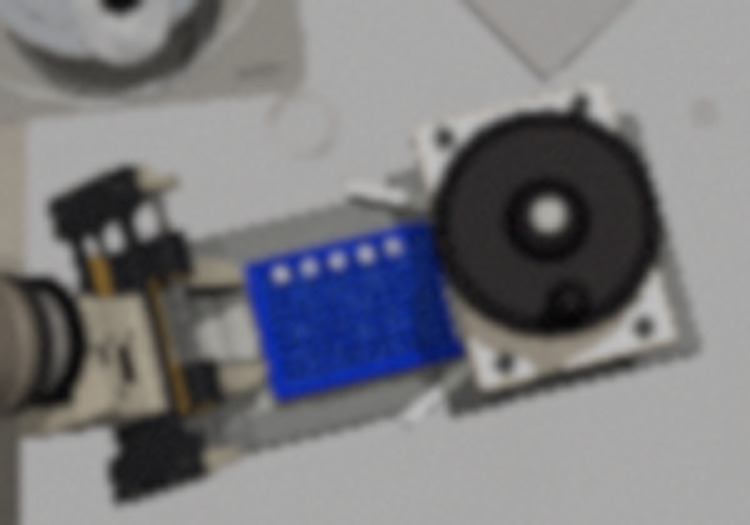

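Rack is now aligned with the bed, both fingers on its end face (250,265)-(275,395); leading end at the mouth.

Emit:
{"op": "arm_command", "data": {"moves": [[[0.03, -0.2, -0.03], [0, 0, 0]], [[0.03, -0.2, -0.03], [0, 0, 0]], [[0.03, -0.2, -0.02], [0, 0, 0]], [[0.03, -0.15, 0], [0, 0, 0]], [[0, 0, 0], [0, 0, 0]]]}}

```text
t: 4.1
tcp_pos: [495.1, -53.9, 51.0]
tool_rot: [-3.114, 0.678, 1.797]
wrist_force: [-0.6, -0.4, 0.7]
finger_gap: 0.502
grasp_force: 0.0
```

```bash
cat >> h.py <<'E'
def rack(c):
    hsv=cv2.cvtColor(c["image"],cv2.COLOR_BGR2HSV); sub=np.zeros(hsv.shape[:2],np.uint8); sub[225:305,270:400]=1
    m=((hsv[...,0]>105)&(hsv[...,0]<130)&(hsv[...,1]>130)).astype(np.uint8)*sub
    k=max(cv2.findContours(m,cv2.RETR_EXTERNAL,cv2.CHAIN_APPROX_NONE)[0],key=cv2.contourArea)
    P=np.array([toP(ray(c,p[0],46)) for p in k]); 
    def fl(Q,a):
        f=np.polyfit(Q[:,a],Q[:,1-a],1); return np.degrees(np.arctan(f[0])).round(1),f[1].round(1)
    yl=P[:,1].max(); b=P[(P[:,1]<yl-12)&(P[:,1]>85)]
    lo,hi=b[b[:,0]<-20],b[b[:,0]>20]; e=P[(P[:,1]>yl-8)&(abs(P[:,0])<35)]
    print("side front",fl(lo,1),lo[:,1].min().round(),"side back",fl(hi,1),"end",fl(e,0),"ymax",yl.round(1))
E
python3 - <<'E'
from h import *
c=read_camera("top"); s=read_state(); print(s["t"],s["tcp_pos"].round(1),toP(s["tcp_pos"]).round(1),s["wrist_force"].round(1)); rack(c)
E
```

```text
4.15 [494.9 -53.6  50.9] [  6.8 152.7] [-0.3  0.6 -0. ]
side front (np.float64(2.4), np.float64(-45.7)) 85.0 side back (np.float64(3.9), np.float64(35.2)) end (np.float64(0.5), np.float64(138.1)) ymax 141.0
```

Run:
```python
from h import *
s=read_state(); print(s["joint_pos"].round(3),s["tool_rot"].round(3),s["tcp_pos"].round(1))
```

```text
[ 0.127  0.634  1.915 -0.996  0.843  0.693] [-3.114  0.678  1.798] [494.9 -53.6  50.9]
```

Emit:
{"op": "arm_command", "data": {"moves": [[[-0.12, 0.05, 0], [0.4, 0.09, 0]], [[-0.02, 0.02, -0.04], [0.4, 0.09, 0]], [[0, 0, -0.05], [0, 0, 0]], [[0, 0, -0.03], [0, 0, 0]], [[0, 0, 0], [0, 0, 0]]]}}

```text
t: 4.78
tcp_pos: [486.3, -48.6, 43.1]
tool_rot: [-3.114, 0.535, 1.799]
wrist_force: [-0.0, 0.3, -0.4]
finger_gap: 0.5
grasp_force: 0.0
```

```bash
cat >> h.py <<'E'
def st():
    s=read_state(); print(round(s["t"],2),s["joint_pos"].round(2),s["tool_rot"].round(3),s["tcp_pos"].round(1),"P",toP(s["tcp_pos"]).round(1),s["wrist_force"].round(1))
E
python3 -c "
from h import *
st()"
```

```text
4.78 [ 0.06  0.59  1.93 -0.84  0.75  0.51] [-3.114  0.535  1.799] [486.3 -48.6  43.1] P [ -0.5 159.4] [-0.   0.3 -0.4]
```

Emit:
{"op": "arm_command", "data": {"moves": [[[0.05, -0.21, 0], [0, 0, 0]], [[0.05, -0.21, 0], [0, 0, 0]], [[0.05, -0.21, 0], [0, 0, 0]], [[0.05, -0.21, 0], [0, 0, 0]], [[0.04, -0.16, 0], [0, 0, 0]]]}}

```text
t: 5.4
tcp_pos: [500.9, -110.1, 43.6]
tool_rot: [-3.115, 0.535, 1.797]
wrist_force: [-1.3, 0.7, -0.3]
finger_gap: 0.497
grasp_force: 0.7
```

```bash
python3 -c "
from h import *
st(); rack(read_camera('top'))"
```

```text
5.4 [-0.07  0.6   1.92 -0.88  0.7   0.43] [-3.115  0.535  1.797] [ 500.9 -110.1   43.6] P [-0.2 96.3] [-1.3  0.7 -0.3]Traceback (most recent call last):
  File "<string>", line 3, in <module>
    st(); rack(read_camera('top'))
          ~~~~^^^^^^^^^^^^^^^^^^^^
  File "h.py", line 20, in rack
    print("side front",fl(lo,1),lo[:,1].min().round(),"side back",fl(hi,1),"end",fl(e,0),"ymax",yl.round(1))
                       ~~^^^^^^
  File "h.py", line 17, in fl
    f=np.polyfit(Q[:,a],Q[:,1-a],1); return np.degrees(np.arctan(f[0])).round(1),f[1].round(1)
    raise TypeError("expected non-empty vector for x")
TypeError: expected non-empty vector for x
```

Emit:
{"op": "arm_command", "data": {"moves": [[[0.02, -0.08, 0], [0, 0, 0]], [[0.02, -0.08, 0], [0, 0, 0]], [[0.02, -0.08, 0], [0, 0, 0]], [[0.01, -0.04, 0], [0, 0, 0]], [[0, 0, 0], [0, 0, 0]]]}}

```text
t: 6.08
tcp_pos: [505.3, -125.9, 43.7]
tool_rot: [-3.115, 0.535, 1.798]
wrist_force: [-0.6, 0.4, -0.6]
finger_gap: 0.498
grasp_force: 0.2
```

Run:
```python
from h import *
st(); c=read_camera("top"); s=read_camera("scene")
a=cv2.resize(c["image"][215:300,300:405],None,fx=4,fy=4,interpolation=cv2.INTER_CUBIC)
b=cv2.resize(s["image"][225:310,265:370],None,fx=4,fy=4,interpolation=cv2.INTER_CUBIC)
cv2.imwrite("pics/p2.png",np.vstack([a,b])[:600] if 0 else np.hstack([a,b])[:, :800])
# predicted rack corner pixels when home
f=lambda x,y,z:np.r_[H+RP.T@[x,y],z]
print((( proj(c,[f(-44,63.5,46),f(44,63.5,46)])-[300,215])*4).round(),((proj(s,[f(-44,63.5,46),f(-44,63.5,22)])-[265,225])*4+[420,0]).round())
```

```text
6.08 [-0.1   0.6   1.91 -0.89  0.68  0.4 ] [-3.115  0.535  1.798] [ 505.3 -125.9   43.7] P [ 0.5 79.9] [-0.6  0.4 -0.6]
[[180. 241.]
 [151. 132.]] [[556. 199.]
 [556. 218.]]
```

View pics/p2.png

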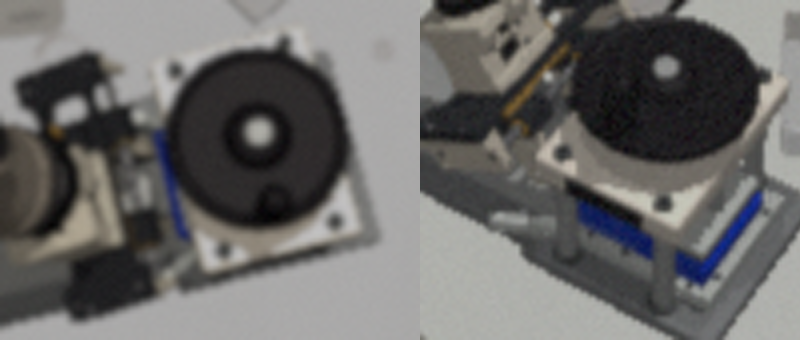

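Rack is nearly home under the plate (blue at (600,215)–(760,190) in the right half). I'll press on gently until the stop is felt.

Emit:
{"op": "arm_command", "data": {"moves": [[[0.01, -0.035, 0], [0, 0, 0]], [[0.01, -0.035, 0], [0, 0, 0]], [[0, 0, 0], [0, 0, 0]]]}}

```text
t: 6.55
tcp_pos: [505.8, -128.3, 43.4]
tool_rot: [-3.115, 0.533, 1.798]
wrist_force: [-6.2, 14.9, 6.0]
finger_gap: 0.499
grasp_force: 7.0
```

Emit:
{"op": "arm_command", "data": {"moves": [[[0.01, -0.035, 0], [0, 0, 0]], [[0, 0, 0], [0, 0, 0]]]}}

```text
t: 6.8
tcp_pos: [505.9, -128.8, 43.4]
tool_rot: [-3.116, 0.531, 1.799]
wrist_force: [-8.7, 25.4, 12.3]
finger_gap: 0.502
grasp_force: 13.2
```

Emit:
{"op": "arm_command", "data": {"moves": [[[0.01, -0.035, 0], [0, 0, 0]], [[0, 0, 0], [0, 0, 0]]]}}

```text
t: 7.05
tcp_pos: [505.9, -129.2, 43.3]
tool_rot: [-3.116, 0.529, 1.799]
wrist_force: [-14.5, 37.8, 19.1]
finger_gap: 0.503
grasp_force: 19.8
```

Emit:
{"op": "arm_command", "data": {"moves": [[[-0.2, 0.8, 0.3], [0, 0, 0]], [[-0.1, 0.5, 0.6], [0.76, 0.18, 0]], [[0, 0, 0.9], [0.76, 0.18, 0]], [[0, 0, 0.9], [0.76, 0.18, 0]], [[0, 0, 0.9], [0.74, 0.17, 0]]]}}

```text
t: 7.68
tcp_pos: [489.6, -56.7, 259.1]
tool_rot: [-3.114, -0.001, 1.799]
wrist_force: [1.0, -0.4, -0.7]
finger_gap: 0.502
grasp_force: 0.0
```

Emit:
{"op": "arm_command", "data": {"moves": [[[-0.05, -0.5, 0], [0, 0, 0.93]], [[-0.05, -0.5, 0], [0, 0, 0.93]], [[-0.05, -0.5, 0], [0, 0, 0.93]], [[-0.05, -0.5, 0], [0, 0, 0.93]], [[-0.05, -0.5, 0], [0, 0, 0.93]]]}}

```text
t: 8.3
tcp_pos: [474.2, -208.1, 256.5]
tool_rot: [-3.111, 0.003, 2.614]
wrist_force: [0.9, -0.0, -0.1]
finger_gap: 0.502
grasp_force: 0.0
```

Emit:
{"op": "arm_command", "data": {"moves": [[[0, 0, 0], [0, 0, 0.93]], [[0, 0, 0], [0, 0, 0.93]], [[0, 0, 0], [0, 0, 0.93]], [[0, 0, 0], [0, 0, 0.93]], [[0, 0, 0], [0, 0, 0]]]}}

```text
t: 8.93
tcp_pos: [474.4, -207.1, 256.5]
tool_rot: [-3.111, 0.003, -3.026]
wrist_force: [0.5, -0.4, 0.0]
finger_gap: 0.5
grasp_force: 0.0
```

Run:
```python
from h import *
st(); c=read_camera("top"); s=read_camera("scene")
a=cv2.resize(c["image"][215:300,300:405],None,fx=4,fy=4,interpolation=cv2.INTER_CUBIC)
b=cv2.resize(s["image"][215:300,265:360],None,fx=4,fy=4,interpolation=cv2.INTER_CUBIC)
cv2.imwrite("pics/p3.png",np.hstack([a,b])[:, :800])
```

```text
8.93 [-0.55  0.3   1.53 -0.02  1.29 -2.23] [-3.111e+00  3.000e-03 -3.026e+00] [ 474.4 -207.1  256.5] P [-48.1   7.8] [ 0.5 -0.4  0. ]
```

View pics/p3.png

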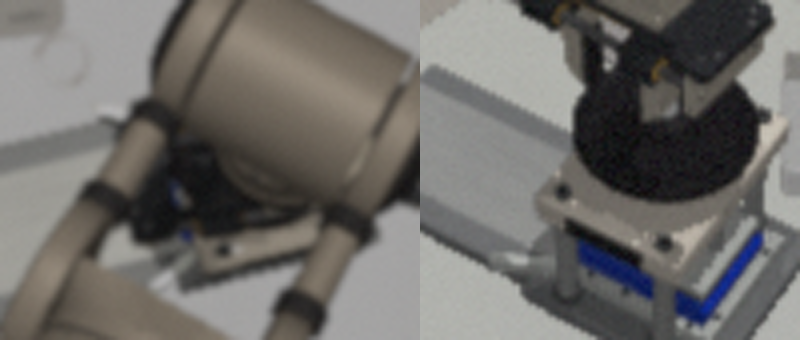

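Right half: the gripper stands over the wheel, tab slot visible and black at (605,240); rack in place. The top view is hidden by the arm.

Emit:
{"op": "arm_command", "data": {"moves": [[[-0.05, -0.05, -0.1], [0.17, 0.02, 0]], [[0, 0, -0.2], [0, 0, 0]], [[0, 0, -0.3], [0, 0, 0]], [[0, 0, -0.29], [0, 0, 0]], [[0, 0, 0], [0, 0, 0]]]}}

```text
t: 9.65
tcp_pos: [470.6, -209.5, 201.1]
tool_rot: [3.14, -0.0, -3.026]
wrist_force: [0.2, -0.1, 0.4]
finger_gap: 0.502
grasp_force: 0.0
```

Emit:
{"op": "arm_command", "data": {"moves": [[[0, 0, 0], [0, 0, 0]], [[0, 0, 0], [0, 0, 0]], [[0, 0, 0], [0, 0, 0]]], "jaw": 0.9}}

```text
t: 10.02
tcp_pos: [471.7, -210.3, 203.6]
tool_rot: [-3.14, 0.004, -3.025]
wrist_force: [-0.3, -0.9, 1.1]
finger_gap: 0.244
grasp_force: 30.0
```

Run:
```python
import numpy as np
phi=187.2-10*np.arange(0,57); p=(51.8*np.c_[np.cos(np.radians(phi)),np.sin(np.radians(phi))]/60); q=np.round(p-p[0],2)
for i in range(0,36,5): print(-10*i,[[round(float(x),2) for x in r] for r in np.diff(q,axis=0)[i:i+5]])
```

```text
0 [[-0.01, 0.15], [0.02, 0.15], [0.05, 0.14], [0.07, 0.14], [0.09, 0.11]]
-50 [[0.11, 0.11], [0.13, 0.08], [0.14, 0.05], [0.15, 0.03], [0.15, 0.01]]
-100 [[0.15, -0.02], [0.14, -0.05], [0.13, -0.07], [0.12, -0.09], [0.1, -0.11]]
-150 [[0.08, -0.13], [0.06, -0.14], [0.03, -0.14], [0.01, -0.15], [-0.02, -0.15]]
-200 [[-0.05, -0.15], [-0.07, -0.13], [-0.09, -0.12], [-0.11, -0.1], [-0.13, -0.08]]
-250 [[-0.14, -0.06], [-0.15, -0.03], [-0.15, 0.0], [-0.14, 0.02], [-0.15, 0.04]]
-300 [[-0.13, 0.07], [-0.12, 0.09], [-0.1, 0.12], [-0.08, 0.12], [-0.06, 0.14]]
-350 [[-0.03, 0.15], [-0.01, 0.15], [0.02, 0.15], [0.05, 0.14], [0.07, 0.14]]
```

Emit:
{"op": "arm_command", "data": {"moves": [[[-0.01, 0.15, 0], [0, 0, -1]], [[0.02, 0.15, 0], [0, 0, -1]], [[0.05, 0.14, 0], [0, 0, -1]], [[0.07, 0.14, 0], [0, 0, -1]], [[0.09, 0.11, 0], [0, 0, -1]]]}}

```text
t: 10.65
tcp_pos: [484.5, -169.8, 203.5]
tool_rot: [-3.139, 0.005, 2.379]
wrist_force: [-2.0, -7.9, -0.4]
finger_gap: 0.241
grasp_force: 30.0
```

```bash
cat >> h.py <<'E'
def wh():
    s=read_state(); d=s["tcp_pos"][:2]-H; a=np.degrees(np.arctan2(d[1],d[0])); f=s["wrist_force"]; u=d/np.hypot(*d)
    print("t",round(s["t"],2),"phi",a.round(1),"wound",((187.2-a)%360).round(1),"r",np.hypot(*d).round(1),"z",s["tcp_pos"][2].round(1),"yaw-phi",((np.degrees(s["tool_rot"][2])-a+180)%360-180).round(1),"q6",s["joint_pos"][5].round(2),"Frad",(f[:2]@u).round(1),"Fres",(f[:2]@[-u[1],u[0]]).round(1),"Fz",f[2].round(1),"gap",round(s["finger_gap"],3))
E
python3 -c "
from h import *
wh()"
```

```text
t 10.65 phi 138.6 wound 48.6 r 51.3 z 203.5 yaw-phi -2.2 q6 -1.29 Frad -3.8 Fres 7.2 Fz -0.4 gap 0.241
```

Works nicely; on to 200°.

Emit:
{"op": "arm_command", "data": {"moves": [[[0.11, 0.11, 0], [0, 0, -1]], [[0.13, 0.08, 0], [0, 0, -1]], [[0.14, 0.05, 0], [0, 0, -1]], [[0.15, 0.03, 0], [0, 0, -1]], [[0.15, 0.01, 0], [0, 0, -1]]]}}

```text
t: 11.28
tcp_pos: [523.9, -153.9, 203.4]
tool_rot: [-3.137, 0.007, 1.506]
wrist_force: [-10.0, -11.4, 3.2]
finger_gap: 0.244
grasp_force: 30.0
```

Emit:
{"op": "arm_command", "data": {"moves": [[[0.15, -0.02, 0], [0, 0, -1]], [[0.14, -0.05, 0], [0, 0, -1]], [[0.13, -0.07, 0], [0, 0, -1]], [[0.12, -0.09, 0], [0, 0, -1]], [[0.1, -0.11, 0], [0, 0, -1]]]}}

```text
t: 11.9
tcp_pos: [560.7, -173.6, 203.2]
tool_rot: [-3.138, 0.01, 0.634]
wrist_force: [-16.5, -6.1, 6.2]
finger_gap: 0.245
grasp_force: 30.0
```

Emit:
{"op": "arm_command", "data": {"moves": [[[0.08, -0.13, 0], [0, 0, -1]], [[0.06, -0.14, 0], [0, 0, -1]], [[0.03, -0.14, 0], [0, 0, -1]], [[0.01, -0.15, 0], [0, 0, -1]]]}}

```text
t: 12.4
tcp_pos: [570.8, -205.5, 203.9]
tool_rot: [-3.14, 0.012, -0.063]
wrist_force: [-20.1, 3.9, 14.5]
finger_gap: 0.246
grasp_force: 30.0
```

```bash
cat >> h.py <<'E'
def tab(n=[0],cams=("scene",)):
    wh()
    for nm in cams:
        c=read_camera(nm); im=c["image"]; f=lambda x,y,z:np.r_[H+RP.T@[x,y],z]
        q=proj(c,[f(-80-a,b,z) for a in(0,20) for b in(-28,28) for z in(120,136)]); lo=q.min(0).astype(int)-2; hi=q.max(0).astype(int)+3
        r=im[lo[1]:hi[1],lo[0]:hi[0]]; h=cv2.cvtColor(r,cv2.COLOR_BGR2HSV)
        sat=(h[...,1]>110)&(h[...,2]>60)
        print(nm,"orange",int((sat&(h[...,0]>=6)&(h[...,0]<25)).sum()),"red",int((sat&((h[...,0]<6)|(h[...,0]>172))).sum()),"dark",int((h[...,2]<50).sum()))
E
python3 -c "
from h import *
tab()"
```

```text
t 12.4 phi -2.0 wound 189.2 r 47.8 z 203.9 yaw-phi -1.6 q6 1.17 Frad -20.2 Fres 3.2 Fz 14.5 gap 0.246
scene orange 0 red 0 dark 66
```

Emit:
{"op": "arm_command", "data": {"moves": [[[-0.06, -0.15, 0.02], [0, 0, -1]], [[-0.06, -0.15, 0.02], [0, 0, -1]], [[0, 0, 0], [0, 0, 0]]]}}

```text
t: 12.82
tcp_pos: [566.5, -223.0, 205.1]
tool_rot: [-3.14, 0.006, -0.408]
wrist_force: [-3.6, 4.2, -0.0]
finger_gap: 0.245
grasp_force: 30.0
```

```bash
sed -i 's/d=s\["tcp_pos"\]\[:2\]-H;/d=s["tcp_pos"][:2]-[521.2,-203.8];/' h.py; python3 -c "
from h import *
tab()"
```

```text
t 12.82 phi -22.9 wound 210.1 r 49.2 z 205.1 yaw-phi -0.4 q6 1.48 Frad -5.0 Fres 2.5 Fz -0.0 gap 0.245
scene orange 0 red 0 dark 64
```

Emit:
{"op": "arm_command", "data": {"moves": [[[-0.07, -0.13, 0], [0, 0, -1]], [[-0.09, -0.12, 0], [0, 0, -1]], [[0, 0, 0], [0, 0, 0]]]}}

```text
t: 13.25
tcp_pos: [557.3, -237.3, 206.0]
tool_rot: [-3.14, 0.005, -0.756]
wrist_force: [-3.6, 5.8, 4.1]
finger_gap: 0.242
grasp_force: 30.0
```

```bash
python3 -c "
from h import *
tab()"
```

```text
t 13.25 phi -42.9 wound 230.1 r 49.3 z 206.0 yaw-phi -0.4 q6 1.8 Frad -6.6 Fres 1.8 Fz 4.1 gap 0.242
scene orange 0 red 0 dark 66
```

Emit:
{"op": "arm_command", "data": {"moves": [[[-0.11, -0.1, 0], [0, 0, -1]], [[-0.13, -0.08, 0], [0, 0, -1]], [[0, 0, 0], [0, 0, 0]]]}}

```text
t: 13.68
tcp_pos: [543.6, -247.8, 206.8]
tool_rot: [-3.139, 0.004, -1.104]
wrist_force: [-1.0, 8.6, 7.3]
finger_gap: 0.245
grasp_force: 30.0
```

```bash
python3 -c "
from h import *
tab()"
```

```text
t 13.68 phi -63.0 wound 250.2 r 49.4 z 206.8 yaw-phi -0.3 q6 2.12 Frad -8.1 Fres 3.0 Fz 7.3 gap 0.245
scene orange 58 red 0 dark 30
```

Run:
```python
from h import *
s=read_camera("scene"); cv2.imwrite("pics/p4.png",cv2.resize(s["image"][205:310,255:370],None,fx=5,fy=5,interpolation=cv2.INTER_CUBIC))
```

```text
(no output)
```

View pics/p4.png

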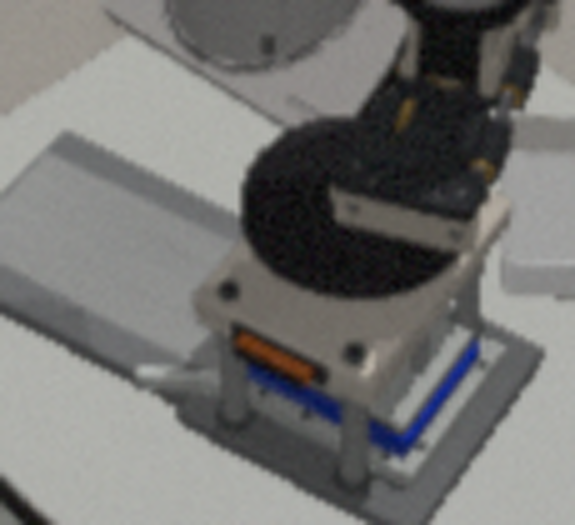

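The orange tab is out at (275,357), no red; the rack is clamped. Release and lift away.

Emit:
{"op": "arm_command", "data": {"moves": [[[0, 0, 0], [0, 0, 0]], [[0, 0, 0], [0, 0, 0]], [[0, 0, 0], [0, 0, 0]]], "jaw": 0.5}}

```text
t: 14.15
tcp_pos: [543.5, -249.7, 205.2]
tool_rot: [-3.141, 0.003, -1.105]
wrist_force: [0.7, 0.3, 0.4]
finger_gap: 0.488
grasp_force: 0.0
```

Emit:
{"op": "arm_command", "data": {"moves": [[[0, 0, 0.2], [0, 0, 0]], [[0, 0, 0.4], [0, 0, 0]], [[0, 0, 0.8], [0, 0, 0]], [[0, 0, 0.5], [0, 0, 0]], [[0, 0, 0], [0, 0, 0]]]}}

```text
t: 14.78
tcp_pos: [544.4, -250.1, 323.0]
tool_rot: [-3.138, -0.003, -1.105]
wrist_force: [0.2, -0.4, 0.1]
finger_gap: 0.503
grasp_force: 0.0
```

```bash
python3 -c "
from h import *
tab(); st()"
```

```text
t 14.78 phi -63.4 wound 250.6 r 51.8 z 323.0 yaw-phi 0.1 q6 2.12 Frad 0.4 Fres -0.0 Fz 0.1 gap 0.503
scene orange 58 red 0 dark 30
14.82 [-0.56  0.44  1.15  0.    1.55  2.12] [-3.140e+00  1.000e-03 -1.105e+00] [ 543.8 -249.7  320.7] P [  9.8 -49.4] [-0.9 -1.1 -0.1]
```

```bash
python3 -c "
from h import *
print(sign_off())"
```

```text
the job is handed in; nothing more can be done
None
```

I handed the job in at about 15 s of the 61 s allowed: the rack is home against the end stop and clamped, the tab is out at orange with no red showing, and the arm is lifted clear; I did not re-measure the cartons, bottle and tip box, but nothing came near them, and the judge's verdict was not shown.

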